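# Wedge the cooler's service door shut

## Robot

A 6-joint arm with a two-finger parallel gripper is mounted at the origin on the work surface. World frame = base frame: x ahead of the robot, y to its left, z up, the work surface at z = 0. Lengths are in m, angles in rad, forces in N, time in s.
With the tool pointing down it reaches from about 0.325 to 0.9 m from the base axis. Payload 3.5 kg.
Tool frame: the origin (TCP) lies on the centre line of the jaws, within the pads' length; the fingertips stand 19 mm ahead of it and the grasp point (between the pads) is the TCP; z points along the fingers, y is the line along which they close (so a half turn about z gives the same grasp; the last joint's range is limited). The gripper opens to 85 mm and grips with 20 to 120 N. Pads are 22 mm wide; open, the fingers measure 114 mm over their backs; the gripper's body (76 mm by 85 mm) begins 54 mm behind the grasp point. The pads swing forward as they close: fully open they stand 13 mm farther back than shut.
Start: joints at [-1.424, 0.276, -0.026, 1.268, 0, 1.467], TCP at [0.154, -0.606, 0.25] pointing down, gripper open.
Joint ranges: [-3.12, 3.12], [-0.85, 1.88], [-1.08, 1.24], [-1.95, 2.15], [-1.57, 1.53], [-3.14, 3.14]. Speed limits (rad/s): [2.57, 2.57, 3.14, 3.14, 3.14, 3.14].

## Interface

Orientations are given as a unit quaternion [x, y, z, w].
In Python, from bench import get_obs, camera, order gives the robot as it stands.
- The arm moves only by the tool apply_moves, never from a script. Its argument "rows" is a list of rows, each a list of 6 numbers: the shift along the tool's x, y, z each as a share of 0.25 m, from -1 to 1, then the turn, a rotation vector about the tool's x, y, z each as a share of pi/2 rad, from -1 to 1. A call has 1 to 20 rows; each row is the pose to reach, as a shift and turn from the pose commanded when the call began, along the tool's axes at that moment; what a row does not reach only later rows make up. A row lasts 1/10 s, in which the tool goes at most 50 mm and 8.59 degrees, less where a joint would pass 70% of its speed; a pose out of reach is approached as far as the arm can. A call with a number of a shift or a turn outside -1 to 1 is refused whole. A call with a gripper value outside its range is refused whole. "jaw" is the opening, from 0 (shut) to 1 (fully open), set as the call begins (left out, the last holds). The fingers move at their own pace and stop on an object; "grip_force" is the grip in N (left out, the last holds). Time passes only in rows, so rows that repeat a pose let the fingers close. It gives the time, the measured TCP pose, the force, the opening and the grip force at its end, in the units of the state.
- get_obs(): the state, without advancing time (a new reading comes with each control period).
- camera(name): name is "side" or "top" or "wrist"; returns a dict with "frame" (384x512x3 uint8, red, green, blue), "fovy" (degrees; the focal length in pixels is half the picture's height over the tangent of half this angle, whatever the lens; pixels are square), "cx", "cy" (the principal point, pixels), "pose" (4x4, takes a point from camera to world coordinates); the wrist camera has in their place "tool_from_camera" (4x4, takes a point from camera to tool coordinates, whose origin is the TCP and whose axes are the flange's). Camera axes: x right, y down, z forward; pixel columns grow to the right and rows downward; lengths in m; the calibration is good to about 2 mm. The wrist camera is an equidistant fisheye: a pixel r from the principal point sees the ray r / f radians off the axis. A picture is of the moment at which its call begins: read the wrist's pose just before it. There is no depth.
- order.finish_job(): hands the job in; it is judged then, once.
The state is a dict: "t": time; "joints": joint angles; "joint_velocities": joint speeds; "effort": joint torques, N m; "ee_pos": TCP position; "tcp_rot": TCP orientation; "wrist_force": force on the tool from outside, world axes, zero at the start; "moment": the same for the moment, N m; "opening": finger opening in m; "gripper_force": force on a finger pad.
Only numpy, scipy, OpenCV 4.12 (cv2) and the standard library are available. Lean on these libraries where they do the work, as an engineer would, in place of code of your own. Each camera call takes 0.05 s, during which the arm holds its last target. There are 200 camera calls.

## Task

The steel drinks cooler's service door has lost its catch and hangs ajar. Swing it fully shut, then slide the thin end of the tall wooden wedge under the rubber strip along the door's lower edge and tap it in until it is firmly jammed there and holds the door shut; let go of it. The flat wedge is too thin for the gap: leave it and everything else on the bench where it is, and do not ram the wedge hard enough to bend the door.

Things in the scene. Friction and masses are not known exactly. Their poses are not given: they have to be found in the camera images.
- cooler: Stainless steel box 260 deep (its x) x 280 wide (its y) x 250 mm high, fixed. Origin: centre of its footprint, on the bench. Door on its -x face, hinged at that face's +y end; a beer tap juts 75 mm out from its +y side. Four short feet, 127 mm to either side of its middle, leave 32 mm free below it, open in the middle.
- door (a joint): Angle of the door (rad): 0 = fully shut against the box (hard stop), growing as its free edge swings out from the box, up to 1.4; starts between 0.5 and 1.0. Vertical hinge, no spring, light friction (0.08 N m): it stays where it is left. The hinge axis stands at (-141, +125) mm in the cooler's x, y.
- door_strip: Black rubber strip along the door's lower edge, turning with it and giving 1 mm per 10 N: 18 thick (its x) x 240 long (its y) x 30 mm high. Origin: centre of its underside, 20 mm above the bench (the gap under the door), 122 mm from the hinge axis. x points through the door to the box (door shut: same axes as the cooler), the outer face is at x = -9 mm; +y points to the hinge.
- door_push (a point): A good point to push the door: on the outer face of its steel panel, 60 mm from the door's middle towards the free edge, 210 mm above the bench. Same axes as the strip. The door is 240 mm wide, its top 240 mm above the bench; a black pull stands 26 mm proud, 96 mm from the middle at the free edge, 80 to 150 mm above the bench.
- tall_wedge: Plain wooden wedge, 180 long (its x) x 45 wide (its y) mm, about 0.12 kg, lying flat on its underside. Its top slopes evenly from 38 mm high at the thick end (x = -90 mm) to 6 mm at the thin end (x = +90 mm); the sides are upright. Origin: centre of its underside. Under the shut door it first touches the strip when its thin end is about 79 mm past the strip's outer face; pushed on with about 12 to 20 N it goes some mm farther and stays jammed.
- tall_wedge_tip (a point): Middle of the thin end of the tall wedge, on its underside; same axes as the wedge.
- flat_wedge: The other wooden wedge, same 180 x 45 mm outline but only 14 mm high at the thick end and 4 mm at the thin end: it slips through the gap without jamming. Origin and axes as for the tall wedge. To be left alone. The two wedges may lie in either order.
- coupler_a: Bystander: steel bell-shaped keg coupler, 84 mm across the foot, 115 mm high, with a black lever. Origin at its foot.
- coupler_b: Bystander: a second such keg coupler. Origin at its foot.
- regulator: Bystander: gas regulator lying on the bench, about 180 x 50 x 55 mm. Origin under its block.
- cleaner: Bystander: white jar, 72 mm across, 110 mm high. Origin at its foot.
- wrench: Bystander: steel wrench, 190 mm long.
- brush: Bystander: brush, 180 mm long.
- glass_cup: Bystander: steel beaker, 80 mm across, 100 mm high. Origin at its foot.
There are look-alikes about, which are no part of the job. Leave any orange look-alike of the tall_wedge alone.

How it is judged:
At the end, for the whole second after the job is handed in: The door is shut (within 0.03 rad); the tall wedge lies flat (within 0.1 rad) and at rest, let go, its thin end 50 to 130 mm past the middle of the door strip and within the door's width, and it is jammed: the strip and the wedge press on each other with more than 4 N (value of joint door below 0.03 rad and contact force between tall_wedge and door_strip above 4 N and x of tall_wedge_tip in the frame of door_strip between 0.05 and 0.13 m and y of tall_wedge_tip in the frame of door_strip between -0.125 and 0.125 m and angle between tall_wedge's own z axis and vertical below 0.1 rad and linear speed of tall_wedge below 0.01 m/s); the robot touches nothing.
It fails at once if the wedge rammed so hard that it presses on the door with more than 80 N (contact force between tall_wedge and door_strip above 80 N).
It fails at once if the flat wedge or another bystander moved by more than 40 mm (distance of any of flat_wedge, coupler_a, coupler_b, regulator, cleaner, wrench, brush, glass_cup from where it was at the start of the episode above 0.04 m).
It fails at once if a coupler, the jar or the beaker tipped over (angle between any of coupler_a, coupler_b, cleaner, glass_cup's own z axis and vertical above 0.6 rad).
It also fails if it takes over 54 s, if anything falls off the work surface, if the arm or the gripper's body presses on something with over 40 N, if the wrist force passes 120 N, or if a joint passes its speed limit or range.

## Working session

There is one attempt and no reset: what is moved stays moved. The work goes in short steps, Python scripts to look and compute and a tool call to move; the robot and the scene stay as the last step left them, time stands still between calls to the robot, and variables do not carry over. Pictures are saved under pics/ and viewed, at most 10 in all, crops included, and the job is handed in when it is done.

Besides the shell and the picture viewer there is one more tool, called by a JSON object that holds its "name" and its "arguments". apply_moves: Moves the arm, as the interface text tells. Shift numbers are shares of 0.25 m and turn numbers shares of pi/2 rad, none past 1 either way. Its arguments: {"type":"object","properties":{"rows":{"type":"array","items":{"type":"array","items":{"type":"number"}}},"jaw":{"type":"number"},"grip_force":{"type":"number"}},"required":["rows"]}

```bash
ls; mkdir -p pics; cat > h.py <<'E'
import numpy as np, cv2, pickle
from bench import get_obs, camera, order
def snap(n):
    c=camera(n); pickle.dump(c,open(n+'.pkl','wb')); return c
def load(n): return pickle.load(open(n+'.pkl','rb'))
def ray(c,u,v):
    f=c['frame'].shape[0]/2/np.tan(np.radians(c['fovy'])/2)
    d=np.array([(u-c['cx'])/f,(v-c['cy'])/f,1.]); P=np.array(c['pose'])
    return P[:3,3],P[:3,:3]@d
def onz(c,u,v,z):
    o,d=ray(c,u,v); return o+d*(z-o[2])/d[2]
def proj(c,p):
    f=c['frame'].shape[0]/2/np.tan(np.radians(c['fovy'])/2)
    P=np.array(c['pose']); q=P[:3,:3].T@(np.array(p)-P[:3,3])
    return c['cx']+f*q[0]/q[2], c['cy']+f*q[1]/q[2]
def save(img,n): cv2.imwrite('pics/'+n,cv2.cvtColor(img,cv2.COLOR_RGB2BGR))
E
python3 - <<'E'
from h import *
a=snap('top');b=snap('side')
print(get_obs()); print(a['pose'],b['pose'])
save(a['frame'],'top0.png');save(b['frame'],'side0.png')
E
```

```text
pics
{'t': 0.1, 'joints': array([-1.42443450e+00,  2.77064487e-01, -2.77482949e-02,  1.26800665e+00,
       -2.37979650e-05,  1.46737133e+00]), 'joint_velocities': array([-0.00023633, -0.00141666,  0.00312301,  0.00038956, -0.00160976,
        0.00013306]), 'effort': array([ 2.22407498e-04, -4.46708643e+01,  2.96128964e+01,  8.45526753e-03,
       -7.50013555e-05,  2.87161281e-07]), 'ee_pos': array([ 0.15436871, -0.60494252,  0.24926465]), 'tcp_rot': array([ 9.92210441e-01,  1.24568923e-01, -3.36109489e-05, -1.01106175e-03]), 'wrist_force': array([-0.85142847, -0.08287579,  0.52008272]), 'moment': array([-0.01511473,  0.0099089 , -0.0245145 ]), 'gripper_force': 0.0, 'opening': 0.08553343102078403}
[[-0.02423886 -0.99578617  0.08844427  0.4027501 ]
 [-0.99969652  0.02375436 -0.00652665  0.07819922]
 [ 0.00439821 -0.08857563 -0.99605974  1.20653967]
 [ 0.          0.          0.          1.        ]] [[-0.77530577 -0.44518107  0.44801203 -0.16677654]
 [-0.63126062  0.52343305 -0.57230051  0.91751628]
 [ 0.02027305 -0.72652024 -0.68684594  1.16816297]
 [ 0.          0.          0.          1.        ]]
```

View pics/top0.png

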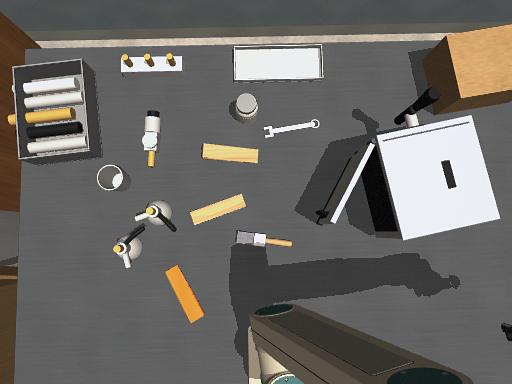

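View pics/side0.png

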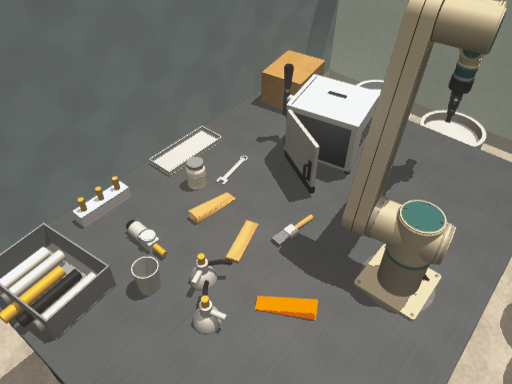

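Top: two plain wood wedges, A at about (230,153) and B at (218,209). There is also an orange look-alike at (184,293). The cooler's box top is at (377,137)-(498,220) and the door is ajar, from the hinge near (375,143) to the free edge near (325,222). In the side view A (212,207) looks taller than B (241,241), so I'll check that in an enlarged crop and measure.

```bash
python3 - <<'E'
from h import *
a=load('top');b=load('side')
s=cv2.resize(b['frame'][180:275,170:300],None,fx=5,fy=5,interpolation=cv2.INTER_CUBIC)
save(s,'crop1.png')
# wood masks
for n,c,roi in (('top',a,(185,130,270,235)),('side',b,(180,185,265,270))):
    hsv=cv2.cvtColor(c['frame'],cv2.COLOR_RGB2HSV)
    x0,y0,x1,y1=roi
    m=cv2.inRange(hsv,(10,70,120),(30,255,255)); k=np.zeros_like(m);k[y0:y1,x0:x1]=m[y0:y1,x0:x1]
    for ct in cv2.findContours(k,cv2.RETR_EXTERNAL,cv2.CHAIN_APPROX_NONE)[0]:
        if cv2.contourArea(ct)<200: continue
        r=cv2.minAreaRect(ct); print(n,cv2.contourArea(ct),r)
        ap=cv2.approxPolyDP(ct,3,True)[:,0]; print(ap.tolist())
        if n=='top':
            for p in cv2.boxPoints(r): print('  z0',onz(c,*p,0.0).round(3),'z.03',onz(c,*p,0.03).round(3))
g=a['frame']; m=cv2.inRange(g,(200,200,200),(255,255,255)); m[:, :330]=0; m[:110]=0; m[245:]=0
for ct in cv2.findContours(m,cv2.RETR_EXTERNAL,cv2.CHAIN_APPROX_NONE)[0]:
    if cv2.contourArea(ct)<150: continue
    ap=cv2.approxPolyDP(ct,4,True)[:,0]
    print(cv2.contourArea(ct),[(p.tolist(),onz(a,*p,.25).round(3).tolist()) for p in ap])
print(onz(a,375,143,.24),onz(a,331,222,.24))
E
```

```text
top 718.0 ((217.47474670410156, 208.81466674804688), (14.134434700012207, 55.51880645751953), 70.14479064941406)
[[242, 195], [191, 211], [194, 224], [245, 206]]
  z0 [0.472 0.288 0.   ] z.03 [0.47  0.283 0.03 ]
  z0 [0.53  0.114 0.   ] z.03 [0.527 0.113 0.03 ]
  z0 [0.486 0.099 0.   ] z.03 [0.484 0.099 0.03 ]
  z0 [0.427 0.273 0.   ] z.03 [0.427 0.268 0.03 ]
top 746.0 ((229.90243530273438, 153.37806701660156), (55.547061920166016, 15.129120826721191), 6.340191841125488)
[[203, 144], [203, 158], [257, 161], [257, 149]]
  z0 [0.651 0.245 0.   ] z.03 [0.645 0.241 0.03 ]
  z0 [0.703 0.239 0.   ] z.03 [0.695 0.235 0.03 ]
  z0 [0.677 0.053 0.   ] z.03 [0.67  0.054 0.03 ]
  z0 [0.626 0.06  0.   ] z.03 [0.621 0.061 0.03 ]
side 545.0 ((241.69105529785156, 240.09861755371094), (14.332592010498047, 44.431034088134766), 27.299571990966797)
[[245, 221], [226, 257], [238, 262], [258, 224]]
side 587.0 ((211.9000244140625, 206.80003356933594), (15.652474403381348, 49.1934928894043), 63.43495178222656)
[[235, 198], [226, 192], [190, 209], [189, 216], [199, 222]]
368.5 [([374, 145], [0.624, -0.251, 0.25]), ([370, 143], [0.63, -0.241, 0.25]), ([331, 221], [0.424, -0.127, 0.25])]
10289.0 [([470, 115], [0.7, -0.515, 0.25]), ([377, 135], [0.651, -0.261, 0.25]), ([403, 239], [0.372, -0.314, 0.25]), ([499, 218], [0.421, -0.57, 0.25])]
[ 0.63157516 -0.2575353   0.24      ] [ 0.42139451 -0.1293616   0.24      ]
```

View pics/crop1.png

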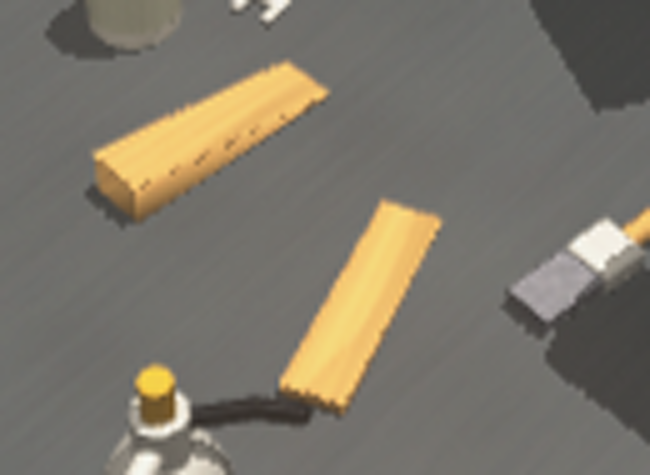

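A, top (230,153), side (212,207), is the tall wedge: the crop shows a high thick end at its left (towards world +y) and tall sidewalls. B, top (218,209), is thin all along, so it is the flat one. The orange one is left alone. The cooler measures 259 x 284 mm, which fits, and the door stands at about 0.73 rad. Next I raise, turn and close the jaws on the way round to the front of the door.

{"name": "apply_moves", "arguments": {"rows": [[0,0,-0.32,0,0,0],[0.1,-0.2,-0.32,0,0,-0.1],[0.55,-0.85,-0.32,0,0,-0.961],[0.55,-0.85,-0.32,0,0,-0.961],[0.55,-0.85,-0.32,0,0,-0.961],[0.55,-0.85,-0.32,0,0,-0.961],[0.55,-0.85,-0.32,0,0,-0.961],[0.55,-0.85,-0.32,0,0,-0.961],[0.55,-0.85,-0.32,0,0,-0.961],[0.55,-0.85,-0.32,0,0,-0.961],[0.55,-0.85,-0.32,0,0,-0.961],[0.55,-0.85,-0.32,0,0,-0.961],[0.55,-0.85,-0.32,0,0,-0.961],[0.55,-0.85,-0.32,0,0,-0.961]], "jaw": 0}}

```text
t: 1.5
ee_pos: [0.2351, -0.3656, 0.3301]
tcp_rot: [0.638, 0.77, 0.0, -0.0]
wrist_force: [0.5, -0.4, -0.2]
opening: 0.0002
gripper_force: 0.0
```

```bash
cat >> h.py <<'E'
from scipy.spatial.transform import Rotation as Ro
def to(p,yaw=None):
    "shares from the measured pose to world p and yaw (deg), tool down"
    o=get_obs(); R=Ro.from_quat(o['tcp_rot']); s=R.inv().apply(np.array(p)-o['ee_pos'])/.25
    t=np.zeros(3)
    if yaw is not None:
        y=np.radians(yaw); T=Ro.from_matrix(np.array([[np.cos(y),np.sin(y),0],[np.sin(y),-np.cos(y),0],[0,0,-1]]))
        t=(R.inv()*T).as_rotvec()/(np.pi/2)
    print('at',o['t'],o['ee_pos'].round(4),'F',o['wrist_force'].round(1),'->',s.round(3),t.round(3))
E
python3 -c "
from h import *
to([0.36,-0.10,.33],100.8);to([0.51,-0.10,.33],100.8)"
```

```text
at 1.5 [ 0.2351 -0.3656  0.3301] F [ 0.5 -0.4 -0.2] -> [0.951 0.688 0.001] [-0.    -0.    -0.001]
at 1.5 [ 0.2351 -0.3656  0.3301] F [ 0.5 -0.4 -0.2] -> [8.400e-01 1.277e+00 1.000e-03] [-0.    -0.    -0.001]
```

{"name": "apply_moves", "arguments": {"rows": [[0.95,0.25,0,0,0,0],[0.95,0.25,0,0,0,0],[0.95,0.69,0,0,0,0],[0.95,0.69,0,0,0,0],[0.95,0.69,0,0,0,0],[0.95,0.69,0,0,0,0],[0.95,0.69,0,0,0,0],[0.95,0.69,0,0,0,0],[0.95,0.69,0,0,0,0]]}}

```text
t: 2.4
ee_pos: [0.3598, -0.1006, 0.3302]
tcp_rot: [0.638, 0.77, -0.0, -0.0]
wrist_force: [-0.5, -0.8, 0.6]
opening: -0.0004
gripper_force: 0.0
```

```bash
python3 -c "
from h import *
to([0.515,-0.09,.21],100.8)"
```

```text
at 2.4 [ 0.3598 -0.1006  0.3302] F [-0.5 -0.8  0.6] -> [-0.074  0.618  0.48 ] [-0.     0.    -0.001]
```

{"name": "apply_moves", "arguments": {"rows": [[-0.07,0.62,0,0,0,0],[-0.07,0.62,0,0,0,0],[-0.07,0.62,0,0,0,0],[-0.07,0.62,0,0,0,0],[-0.07,0.62,0.2,0,0,0],[-0.07,0.62,0.4,0,0,0],[-0.07,0.62,0.48,0,0,0],[-0.07,0.62,0.48,0,0,0]]}}

```text
t: 3.2
ee_pos: [0.5113, -0.0894, 0.2062]
tcp_rot: [0.639, 0.769, -0.002, -0.004]
wrist_force: [-0.3, -0.6, -0.5]
opening: 0.0
gripper_force: 0.0
```

{"name": "apply_moves", "arguments": {"rows": [[-0.06,-0.05,0,0,0,0],[-0.12,-0.1,0,0,0,0],[-0.18,-0.15,0,0,0,0],[-0.24,-0.2,0,0,0,0],[-0.32,-0.26,0,0,0,0],[-0.37,-0.29,0,0,0,0],[-0.42,-0.32,0,0,0,0],[-0.47,-0.34,0,0,0,0],[-0.51,-0.36,0,0,0,0],[-0.55,-0.37,0,0,0,0],[-0.58,-0.37,0,0,0,0],[-0.59,-0.38,0,0,0,0]]}}

```text
t: 4.4
ee_pos: [0.4503, -0.2516, 0.21]
tcp_rot: [0.637, 0.771, 0.0, -0.0]
wrist_force: [-0.6, 0.1, -0.7]
opening: -0.0
gripper_force: 0.0
```

{"name": "apply_moves", "arguments": {"rows": [[-0.02,0,0,0,0,0],[-0.035,0,0,0,0,0],[-0.045,0,0,0,0,0],[-0.05,0,0,0,0,0],[-0.05,0,0,0,0,0]]}}

```text
t: 4.9
ee_pos: [0.4525, -0.2633, 0.2103]
tcp_rot: [0.637, 0.771, -0.0, 0.0]
wrist_force: [-0.1, 0.6, 0.2]
opening: 0.0
gripper_force: 0.0
```

```bash
python3 - <<'E'
from h import *
a=snap('top'); to([.45,-.268,.21])
save(cv2.resize(a['frame'][110:260,270:510],None,fx=3,fy=3,interpolation=cv2.INTER_CUBIC),'top1.png')
E
```

```text
at 4.95 [ 0.4525 -0.2632  0.2103] F [-0.4  0.1 -0.4] -> [-0.017 -0.013  0.001] [0. 0. 0.]
```

View pics/top1.png

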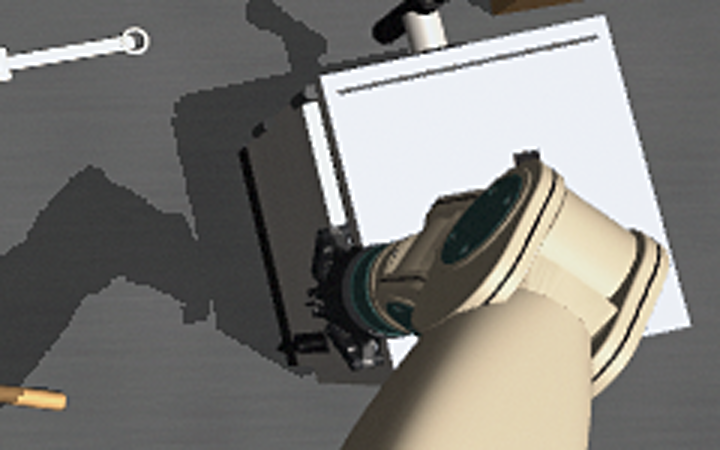

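The crop shows the door nearly parallel to the box front: its white top edge runs from (305,100) to (340,230), with a slim dark gap left beside it. I push on in small steps until force shows.

{"name": "apply_moves", "arguments": {"rows": [[-0.006,0,0,0,0,0],[-0.012,0,0,0,0,0],[-0.018,0,0,0,0,0],[-0.024,0,0,0,0,0],[-0.024,0,0,0,0,0]]}}

```text
t: 5.45
ee_pos: [0.4525, -0.2652, 0.2098]
tcp_rot: [0.637, 0.771, 0.003, -0.003]
wrist_force: [-0.1, 10.8, 3.7]
opening: 0.0001
gripper_force: 0.0
```

The door is on its stop: 11 N and no further travel. I back off and go over to the tall wedge, opening the jaws on the way.

{"name": "apply_moves", "arguments": {"rows": [[0.2,0,0,0,0,0],[0.4,0,0,0,0,0],[1,0.8,-0.1,0,0,0.191],[1,0.8,-0.1,0,0,0.191],[1,0.8,-0.1,0,0,0.191],[1,0.8,-0.1,0,0,0.191],[1,0.8,-0.1,0,0,0.191],[1,0.8,-0.1,0,0,0.191],[1,0.8,-0.1,0,0,0.191]], "jaw": 1}}

```text
t: 6.35
ee_pos: [0.6045, 0.0153, 0.2354]
tcp_rot: [0.744, 0.668, 0.0, 0.0]
wrist_force: [0.4, -0.2, 0.7]
opening: 0.0855
gripper_force: 0.0
```

```bash
python3 -c "
from h import *
to([0.664,0.17,.21],83.6)"
```

```text
at 6.35 [0.6045 0.0153 0.2354] F [ 0.4 -0.2  0.7] -> [0.641 0.17  0.101] [0.001 0.    0.002]
```

{"name": "apply_moves", "arguments": {"rows": [[0.64,0.17,0.1,0,0,0],[0.64,0.17,0.1,0,0,0],[0.64,0.17,0.1,0,0,0],[0.64,0.17,0.1,0,0,0],[0.64,0.17,0.1,0,0,0],[0.64,0.17,0.1,0,0,0]]}}

```text
t: 6.95
ee_pos: [0.6623, 0.1666, 0.2101]
tcp_rot: [0.746, 0.666, -0.001, 0.0]
wrist_force: [0.5, 0.4, 0.0]
opening: 0.0855
gripper_force: 0.0
```

```bash
cat >> h.py <<'E'
def wrist():
    o=get_obs(); c=camera('wrist'); T=np.eye(4); T[:3,:3]=Ro.from_quat(o['tcp_rot']).as_matrix(); T[:3,3]=o['ee_pos']
    c['W']=T@np.array(c['tool_from_camera']); pickle.dump(c,open('wrist.pkl','wb')); return c
def wz(c,u,v,z):
    f=c['frame'].shape[0]/2/np.tan(np.radians(c['fovy'])/2)
    x,y=u-c['cx'],v-c['cy']; r=np.hypot(x,y); a=r/f
    d=c['W'][:3,:3]@np.array([np.sin(a)*x/r,np.sin(a)*y/r,np.cos(a)]); o=c['W'][:3,3]
    return o+d*(z-o[2])/d[2]
E
python3 - <<'E'
from h import *
c=wrist(); g=c['frame']; save(g,'w0.png')
m=cv2.inRange(cv2.cvtColor(g,cv2.COLOR_RGB2HSV),(10,70,120),(30,255,255))
for ct in cv2.findContours(m,cv2.RETR_EXTERNAL,cv2.CHAIN_APPROX_NONE)[0]:
    if cv2.contourArea(ct)<800: continue
    ap=cv2.approxPolyDP(ct,5,True)[:,0]
    for p in ap: print(p.tolist(),wz(c,*p,0).round(3)[:2],wz(c,*p,.038).round(3)[:2])
    print()
print(get_obs()['ee_pos'])
E
```

```text
[237, 113] [0.647 0.238] [0.65  0.239]
[243, 258] [0.631 0.057] [0.636 0.079]
[278, 258] [0.676 0.052] [0.675 0.075]
[282, 114] [0.697 0.231] [0.694 0.233]

[85, 101] [0.462 0.286] [0.486 0.282]
[62, 121] [0.42  0.269] [0.449 0.267]
[114, 213] [0.47  0.137] [0.493 0.15 ]
[136, 237] [0.493 0.1  ] [0.513 0.117]
[158, 223] [0.53  0.117] [0.546 0.132]

[0.66240968 0.16623222 0.21043049]
```

View pics/w0.png

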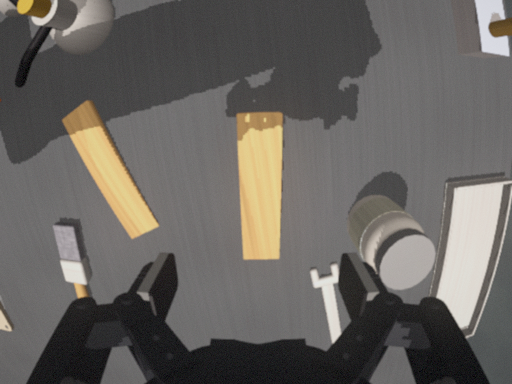

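The wedge is in the middle of the wrist view, with its thick end at top (237..282,113) and thin end at (243..278,258). It comes out 180 mm long with its centre at (0.6625, 0.147), which fits. I grasp it 60 mm towards the thick end.

```bash
python3 -c "
from h import *
to([0.669,0.207,.028],84)"
```

```text
at 7.0 [0.6624 0.1662 0.2104] F [ 0.1  0.  -0.1] -> [0.166 0.008 0.73 ] [-0.     0.001 -0.005]
```

{"name": "apply_moves", "arguments": {"rows": [[0.166,0.008,0,0,0,-0.005],[0.166,0.008,0.15,0,0,-0.005],[0.166,0.008,0.3,0,0,-0.005],[0.166,0.008,0.45,0,0,-0.005],[0.166,0.008,0.55,0,0,-0.005],[0.166,0.008,0.63,0,0,-0.005],[0.166,0.008,0.68,0,0,-0.005],[0.166,0.008,0.71,0,0,-0.005],[0.166,0.008,0.73,0,0,-0.005],[0.166,0.008,0.73,0,0,-0.005]]}}

```text
t: 8.0
ee_pos: [0.67, 0.2088, 0.0282]
tcp_rot: [0.743, 0.669, 0.0, 0.0]
wrist_force: [-0.2, 0.7, -0.5]
opening: 0.0855
gripper_force: 0.0
```

{"name": "apply_moves", "arguments": {"rows": [[0,0,0,0,0,0],[0,0,0,0,0,0],[0,0,0,0,0,0],[0,0,0,0,0,0],[0,0,0,0,0,0],[0,0,0,0,0,0]], "jaw": 0, "grip_force": 40}}

```text
t: 8.6
ee_pos: [0.6705, 0.2096, 0.0289]
tcp_rot: [0.743, 0.67, 0.001, 0.0]
wrist_force: [-1.0, -0.5, 5.3]
opening: 0.0442
gripper_force: 43.2
```

{"name": "apply_moves", "arguments": {"rows": [[0,0,-0.1,0,0,0],[0,0,-0.2,0,0,0],[0,0,-0.32,0,0,0],[-0.15,-0.08,-0.32,0,0,-0.04],[-0.3,-0.15,-0.32,0,0,-0.09],[-0.45,-0.23,-0.32,0,0,-0.14],[-0.6,-0.3,-0.32,0,0,-0.187],[-0.75,-0.38,-0.32,0,0,-0.187],[-0.85,-0.43,-0.32,0,0,-0.187],[-0.85,-0.43,-0.32,0,0,-0.187],[-0.85,-0.43,-0.32,0,0,-0.187]]}}

```text
t: 9.7
ee_pos: [0.5401, 0.0088, 0.1073]
tcp_rot: [0.637, 0.771, -0.0, -0.001]
wrist_force: [0.2, -0.3, -1.7]
opening: 0.0441
gripper_force: 42.5
```

```bash
python3 - <<'E'
from h import *
to([0.4764,-0.0875,.031],100.8)
a=snap('top');b=snap('side')
c=np.hstack([cv2.resize(a['frame'][90:260,200:460],(400,262)),cv2.resize(b['frame'][60:230,200:420],(400,309))[:262]])
save(c,'c2.png')
# shut door line: white top edge at z=.24
print(onz(a,*(270+305/3,110+100/3),.24))
E
```

```text
at 9.7 [0.5401 0.0088 0.1073] F [ 0.2 -0.3 -1.7] -> [-0.331 -0.322  0.305] [-0.    -0.001  0.   ]
[ 0.63086799 -0.24846406  0.24      ]
```

View pics/c2.png

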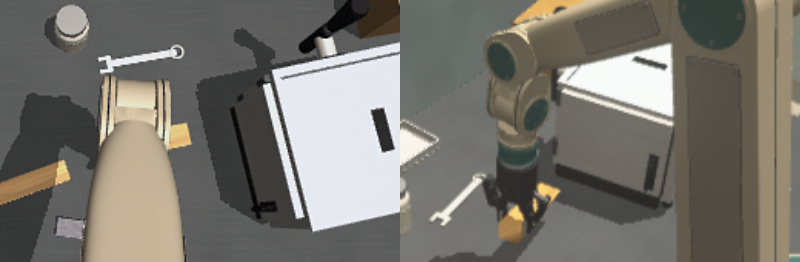

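The door is shut and the wedge is held level with its thin end towards the door: crop (180,135) in the top view, (545,190) in the side view. I lower it in front of the door's middle.

{"name": "apply_moves", "arguments": {"rows": [[-0.1,-0.1,0,0,0,0],[-0.2,-0.2,0,0,0,0],[-0.33,-0.32,0,0,0,0],[-0.33,-0.32,0,0,0,0],[-0.33,-0.32,0.1,0,0,0],[-0.33,-0.32,0.2,0,0,0],[-0.33,-0.32,0.27,0,0,0],[-0.33,-0.32,0.3,0,0,0],[-0.33,-0.32,0.31,0,0,0],[-0.33,-0.32,0.31,0,0,0]]}}

```text
t: 10.8
ee_pos: [0.4786, -0.0867, 0.0305]
tcp_rot: [0.636, 0.771, 0.0, 0.0]
wrist_force: [-0.2, 0.9, -1.5]
opening: 0.0442
gripper_force: 42.5
```

```bash
python3 - <<'E'
from h import *
x=np.array([.188,-.982,0]);S=np.array([.5125,-.276,0])
to(S-.092*x+[0,0,.029],100.8)
c=wrist(); g=c['frame']; save(g,'w1.png')
m=cv2.inRange(cv2.cvtColor(g,cv2.COLOR_RGB2HSV),(10,70,100),(30,255,255))
for ct in cv2.findContours(m,cv2.RETR_EXTERNAL,cv2.CHAIN_APPROX_NONE)[0]:
    if cv2.contourArea(ct)<800: continue
    for p in cv2.approxPolyDP(ct,5,True)[:,0]: print(p.tolist(),wz(c,*p,.006).round(3)[:2])
    print()
E
```

```text
at 10.8 [ 0.4786 -0.0867  0.0305] F [-0.2  0.9 -1.5] -> [-0.401 -0.01   0.006] [0.    0.    0.002]
[217, 207] [ 0.453 -0.063]
[206, 241] [ 0.449 -0.085]
[219, 339] [ 0.466 -0.16 ]
[295, 339] [ 0.517 -0.15 ]
[310, 242] [ 0.506 -0.074]
[299, 207] [ 0.495 -0.055]

[87, 0] [0.36 0.04]
[54, 115] [ 0.348 -0.027]
[51, 143] [ 0.347 -0.044]
[57, 151] [ 0.352 -0.048]
[72, 153] [ 0.363 -0.048]
[81, 146] [ 0.37  -0.043]
[119, 4] [0.381 0.037]
```

View pics/w1.png

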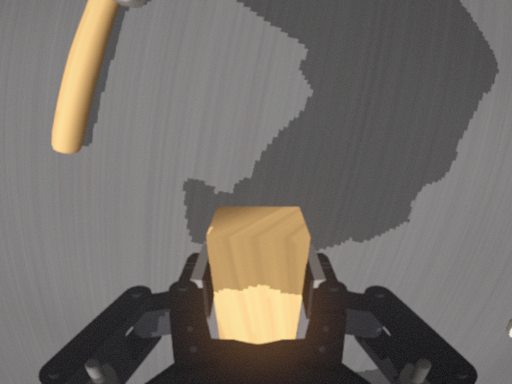

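The wedge sits squarely in the jaws (206..310, 207..339), and the brush handle at (70,150) is clear. I lower 1.5 mm and slide in.

{"name": "apply_moves", "arguments": {"rows": [[0,0,0.007,0,0,0],[-0.06,-0.005,0.007,0,0,0],[-0.12,-0.01,0.007,0,0,0],[-0.18,-0.01,0.007,0,0,0],[-0.24,-0.01,0.007,0,0,0],[-0.29,-0.01,0.007,0,0,0],[-0.33,-0.01,0.007,0,0,0],[-0.35,-0.01,0.007,0,0,0],[-0.35,-0.01,0.007,0,0,0]]}}

```text
t: 11.75
ee_pos: [0.4926, -0.1748, 0.0288]
tcp_rot: [0.637, 0.771, -0.0, 0.001]
wrist_force: [0.6, -1.9, 0.6]
opening: 0.0444
gripper_force: 42.8
```

{"name": "apply_moves", "arguments": {"rows": [[-0.01,0,0,0,0,0],[-0.02,0,0,0,0,0],[-0.03,0,0,0,0,0],[-0.04,0,0,0,0,0],[-0.04,0,0,0,0,0]]}}

```text
t: 12.25
ee_pos: [0.494, -0.1831, 0.0288]
tcp_rot: [0.637, 0.771, 0.0, 0.0]
wrist_force: [-0.9, 2.1, 4.0]
opening: 0.0439
gripper_force: 43.2
```

{"name": "apply_moves", "arguments": {"rows": [[-0.008,0,0,0,0,0],[-0.016,0,0,0,0,0],[-0.024,0,0,0,0,0],[-0.032,0,0,0,0,0],[-0.04,0,0,0,0,0],[-0.04,0,0,0,0,0]]}}

```text
t: 12.85
ee_pos: [0.4958, -0.1928, 0.0288]
tcp_rot: [0.637, 0.771, 0.0, -0.0]
wrist_force: [-1.2, 3.2, 6.5]
opening: 0.0442
gripper_force: 43.3
```

{"name": "apply_moves", "arguments": {"rows": [[-0.008,0,0,0,0,0],[-0.016,0,0,0,0,0],[-0.024,0,0,0,0,0],[-0.024,0,0,0,0,0]]}}

```text
t: 13.25
ee_pos: [0.4963, -0.1963, 0.0288]
tcp_rot: [0.636, 0.772, 0.002, -0.002]
wrist_force: [-0.9, 9.9, 9.1]
opening: 0.044
gripper_force: 43.8
```

{"name": "apply_moves", "arguments": {"rows": [[-0.008,0,0,0,0,0],[-0.016,0,0,0,0,0],[-0.016,0,0,0,0,0]]}}

```text
t: 13.55
ee_pos: [0.4964, -0.1982, 0.0288]
tcp_rot: [0.636, 0.772, 0.004, -0.004]
wrist_force: [-2.4, 13.9, 13.6]
opening: 0.0442
gripper_force: 44.2
```

{"name": "apply_moves", "arguments": {"rows": [[-0.008,0,0,0,0,0],[-0.016,0,0,0,0,0],[-0.024,0,0,0,0,0],[-0.024,0,0,0,0,0]]}}

```text
t: 13.95
ee_pos: [0.4965, -0.2008, 0.0287]
tcp_rot: [0.635, 0.772, 0.006, -0.007]
wrist_force: [-3.1, 21.8, 19.1]
opening: 0.0443
gripper_force: 44.9
```

The push is at 22 N and the wedge is in. Release, ease back, and rise.

{"name": "apply_moves", "arguments": {"rows": [[0,0,0,0,0,0],[0.01,0,0,0,0,0],[0.03,0,0,0,0,0],[0.04,0,0,0,0,0],[0.04,0,0,0,0,0]], "jaw": 1}}

```text
t: 14.45
ee_pos: [0.4964, -0.1988, 0.0283]
tcp_rot: [0.637, 0.771, -0.0, -0.0]
wrist_force: [-0.4, -0.4, 0.1]
opening: 0.0856
gripper_force: 0.0
```

{"name": "apply_moves", "arguments": {"rows": [[0,0,-0.1,0,0,0],[0,0,-0.3,0,0,0],[0.2,0,-0.3,0,0,0],[0.4,0,-0.3,0,0,0],[0.6,0,-0.3,0,0,0],[0.6,0,-0.3,0,0,0]]}}

```text
t: 15.05
ee_pos: [0.4655, -0.047, 0.103]
tcp_rot: [0.635, 0.773, -0.0, -0.002]
wrist_force: [0.4, -0.5, -1.0]
opening: 0.0853
gripper_force: 0.0
```

```bash
python3 - <<'E'
from h import *
c=wrist(); g=c['frame']; save(g,'w2.png'); to([.48,-.08,.03])
m=cv2.inRange(cv2.cvtColor(g,cv2.COLOR_RGB2HSV),(10,70,100),(30,255,255)); m[:,:120]=0
for ct in cv2.findContours(m,cv2.RETR_EXTERNAL,cv2.CHAIN_APPROX_NONE)[0]:
    if cv2.contourArea(ct)<500: continue
    for p in cv2.approxPolyDP(ct,4,True)[:,0]: print(p.tolist(),wz(c,*p,.038).round(3)[:2],wz(c,*p,.0).round(3)[:2])
    print()
E
```

```text
at 15.1 [ 0.4671 -0.0493  0.1033] F [ 0.7 -0.9  0.3] -> [-0.131  0.027  0.293] [0. 0. 0.]
[281, 326] [ 0.503 -0.136] [ 0.514 -0.17 ]
[238, 326] [ 0.468 -0.143] [ 0.471 -0.178]
[235, 339] [ 0.468 -0.159] [ 0.471 -0.198]
[279, 340] [ 0.506 -0.153] [ 0.517 -0.191]

[154, 77] [0.381 0.039] [0.367 0.04 ]
[145, 79] [0.375 0.037] [0.36  0.038]
[120, 181] [ 0.364 -0.035] [ 0.347 -0.048]
[131, 187] [ 0.373 -0.037] [ 0.358 -0.052]
[143, 178] [ 0.382 -0.029] [ 0.368 -0.042]
[167, 87] [0.391 0.034] [0.379 0.034]

[319, 0] [0.474 0.109] [0.479 0.124]
[324, 30] [0.481 0.089] [0.487 0.1  ]
[380, 28] [0.517 0.102] [0.531 0.116]
[376, 0] [0.511 0.121] [0.524 0.139]
```

View pics/w2.png

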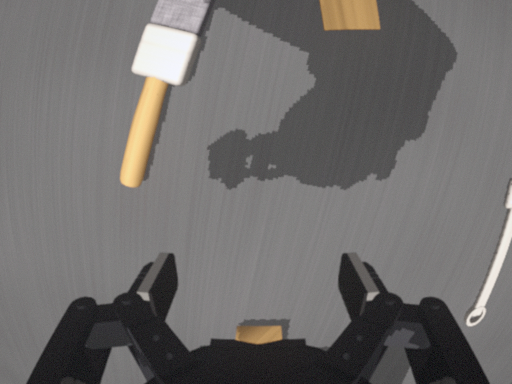

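The wedge's thick end shows at (238..281, 326), about (0.4925, -0.174) on the bench: straight, in line with the cooler and as far in as the push showed. Now I close the jaws and tap from behind to seat it and check it is jammed.

```bash
python3 -c "
from h import *
to([.481,-.115,.034],100.8); to([.488,-.15,.034],100.8)"
```

```text
at 15.1 [ 0.4671 -0.0493  0.1033] F [ 0.7 -0.9  0.3] -> [-0.269  0.004  0.277] [-0.001 -0.     0.004]
at 15.1 [ 0.4671 -0.0493  0.1033] F [ 0.7 -0.9  0.3] -> [-0.411  0.005  0.277] [-0.001 -0.     0.004]
```

{"name": "apply_moves", "arguments": {"rows": [[-0.13,0.005,0.1,0,0,0.004],[-0.27,0.005,0.2,0,0,0.004],[-0.27,0.005,0.277,0,0,0.004],[-0.27,0.005,0.277,0,0,0.004],[-0.27,0.005,0.277,0,0,0.004],[-0.34,0.005,0.277,0,0,0.004],[-0.4,0.005,0.277,0,0,0.004],[-0.41,0.005,0.277,0,0,0.004],[-0.41,0.005,0.277,0,0,0.004]], "jaw": 0}}

```text
t: 16.0
ee_pos: [0.49, -0.1532, 0.0351]
tcp_rot: [0.64, 0.769, 0.0, 0.001]
wrist_force: [-0.0, -0.4, -0.5]
opening: 0.0003
gripper_force: 0.0
```

{"name": "apply_moves", "arguments": {"rows": [[-0.01,0,0,0,0,0],[-0.02,0,0,0,0,0],[-0.03,0,0,0,0,0],[-0.04,0,0,0,0,0],[-0.05,0,0,0,0,0],[-0.05,0,0,0,0,0]]}}

```text
t: 16.6
ee_pos: [0.4912, -0.164, 0.0342]
tcp_rot: [0.639, 0.769, 0.001, -0.001]
wrist_force: [0.5, 1.9, -0.0]
opening: 0.0
gripper_force: 1.0
```

Contact. I press on in steps towards 15-20 N.

{"name": "apply_moves", "arguments": {"rows": [[-0.01,0,0,0,0,0],[-0.02,0,0,0,0,0],[-0.03,0,0,0,0,0],[-0.03,0,0,0,0,0]]}}

```text
t: 17.0
ee_pos: [0.4911, -0.1647, 0.0343]
tcp_rot: [0.638, 0.77, 0.006, -0.006]
wrist_force: [-1.8, 20.1, 14.3]
opening: -0.0002
gripper_force: 9.9
```

{"name": "apply_moves", "arguments": {"rows": [[-0.006,0,0,0,0,0],[-0.012,0,0,0,0,0],[-0.012,0,0,0,0,0]]}}

```text
t: 17.3
ee_pos: [0.491, -0.1657, 0.0343]
tcp_rot: [0.637, 0.77, 0.007, -0.007]
wrist_force: [-2.6, 24.8, 16.9]
opening: -0.0001
gripper_force: 12.4
```

{"name": "apply_moves", "arguments": {"rows": [[0.02,0,0,0,0,0],[0.06,0,0,0,0,0],[0.15,0,0,0,0,0],[0.25,0,-0.2,0,0,0],[0.4,-0.2,-0.4,0,0,0],[0.6,-0.4,-0.6,0,0,0],[0.8,-0.6,-0.7,0,0,0],[0.8,-0.6,-0.7,0,0,0],[0.8,-0.6,-0.7,0,0,0],[0.8,-0.6,-0.7,0,0,0]]}}

```text
t: 18.3
ee_pos: [0.307, -0.0044, 0.2113]
tcp_rot: [0.638, 0.77, 0.0, 0.002]
wrist_force: [1.1, 0.6, 0.2]
opening: -0.0
gripper_force: 0.0
```

```bash
python3 - <<'E'
from h import *
a=snap('top');b=snap('side'); print(get_obs()['t'])
c=np.hstack([cv2.resize(a['frame'][90:260,290:510],(400,309)),cv2.resize(b['frame'][60:230,230:450],(400,309))])
save(c,'c3.png')
m=cv2.inRange(cv2.cvtColor(a['frame'],cv2.COLOR_RGB2HSV),(10,70,100),(30,255,255)); m[:,:290]=0;m[:150]=0
for ct in cv2.findContours(m,cv2.RETR_EXTERNAL,cv2.CHAIN_APPROX_NONE)[0]:
    if cv2.contourArea(ct)<60: continue
    for p in cv2.boxPoints(cv2.minAreaRect(ct)): print(p,onz(a,*p,.036).round(3))
E
```

```text
18.4
[327.16507 195.32613] [ 0.512 -0.164  0.036]
[355.99417 188.77406] [ 0.531 -0.259  0.036]
[359.18668 202.82121] [ 0.485 -0.267  0.036]
[330.35757 209.37328] [ 0.466 -0.173  0.036]
```

View pics/c3.png

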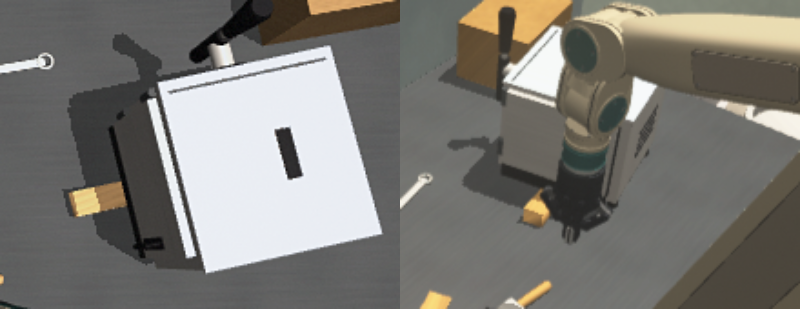

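The door stands parallel to the box with an even gap. The wedge juts straight out from under it at (70..125,198) in the crop, its tip about 70 mm past the strip's middle, and the arm is clear. Handing in.

```bash
python3 -c "
from h import *
print(order.finish_job())"
```

```text
the job is handed in; nothing more can be done
None
```

The door is shut and the tall wedge is jammed under its strip: it was tapped in with about 25 N, its tip sits about 70 mm past the strip's middle, and it has been let go. The job is handed in at about 18 s with the arm clear; no verdict came back.

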